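Cap the paint pots and clamp them in the storage rack

ROBOT

A 6-joint arm with a two-finger parallel gripper is mounted at the origin on the work surface. World frame = base frame: x ahead of the robot, y to its left, z up, the work surface at z = 0. Lengths are in mm, angles in rad, forces in N, time in s.
With the tool pointing down it reaches from about 350 to 975 mm from the base axis. Payload 7.1 kg.
Tool frame: the origin (TCP) lies on the front face of the gripper's body, between the roots of the fingers; the fingertips stand 80 mm ahead of it and the grasp point (between the pads) lies 61 mm ahead of it (env.tips_ahead is the distance from the TCP to the fingertips, in mm); z points along the fingers, y is the line along which they close (so a half turn about z gives the same grasp; the last joint's range is limited). The gripper opens to 88 mm and grips with 3 to 60 N. Pads are 20 mm wide; open, the fingers measure 115 mm over their backs; the gripper's body (75 mm by 178 mm) begins 61 mm behind the grasp point.
Start: joints at [-1.171, 0.423, 1.63, -0, 1.089, -0.019], TCP at [254.181, -570.962, 302.675] pointing down, gripper open.
Joint ranges: [-3, 3], [-0.9, 2.11], [0.09, 2.58], [-1.31, 4.45], [0.11, 2.69], [-2.54, 2.54]. Speed limits (rad/s): [2.39, 2.39, 3.01, 3.14, 3.14, 3.14].

INTERFACE

Orientations are given as a unit quaternion [x, y, z, w].
In Python, from station import env, set_gripper, viewer, workorder gives the robot as it stands. Calls block until the motion is done:
- env.reach(position, orientation): joint-space move of the TCP to a pose.
- env.move_l(position, rot=None, rate=150, f_stop=None): straight line of the TCP; rot=None keeps the orientation; rate is the mean speed in mm/s. With f_stop (N) it stops when the force on the tool has changed by that much, and returns True; else False.
- env.move_joints(angles): joint-space move.
- set_gripper(opening): finger opening in mm; the grip force is fixed at half the most; returns when the fingers have stopped.
- env.hold(seconds).
- env.ik(position, orientation): joint angles nearest the present ones, or None.
- env.read_state(): the state.
- viewer.camera(name): name is "scene" or "top" or "wrist"; returns the picture (384x512x3 uint8, blue, green, red); there is no depth.
- viewer.camera_params(name): a dict with "fx", "fy", "cx", "cy" (pixels), "pose" (4x4, takes a point from camera to world coordinates); the wrist camera has in their place "tool_from_camera" (4x4, takes a point from camera to tool coordinates, whose origin is the TCP and whose axes are the flange's). Camera axes: x right, y up, looking along -z (the intrinsics and any distortion apply to the point x, -y, -z); pixel columns grow to the right and rows downward; lengths in mm; the calibration is good to about 2 mm. A picture is of the moment at which its call begins: read the wrist's pose just before it. camera_params takes no time and is no camera call.
A pose or a line that the arm cannot do raises env.IKError and nothing moves.
- workorder.sign_off(): hands the job in; it is judged then, once.
The state is a dict: "time_s": time; "qpos": joint angles; "dq": joint speeds; "tau": joint torques, N m; "tool_pos": TCP position; "orientation": TCP orientation; "force": force on the tool from outside, world axes, zero at the start; "wrist_torque": the same for the moment, N m; "width": finger opening in mm; "grip_force": force on a finger pad.
Only numpy, scipy, OpenCV 4.12 (cv2) and the standard library are available. Lean on these libraries where they do the work, as an engineer would, in place of code of your own. Each camera call takes 0.05 s, during which the arm holds its last target. There are 200 camera calls.

TASK

Clear up after painting. Loosen the clamp knob on the sliding stop of the wooden rack, then draw the stop right back to the open end. Close every open paint pot with one of the pinch caps (pinch the two ears together, seat the cap flat on the rim and let the ears spring out so that it locks under the rim), and stand all the pots upright in the channel of the rack. Then push the stop along until the pots stand snugly in one row between the end wall and the stop, and turn the knob clockwise until it is fully tight. A cap may be left over; leave the other things on the table where they are.

Things in the scene. Friction and masses are not known exactly. Their poses are not given: they have to be found in the camera images.
- pot1: Open white paint pot, loose on the table, 0.15 to 0.29 kg; two or three, all alike (an absent one reads None). Plain round outside, 60 mm diameter, 60 mm high. Origin: centre of its underside; z up its axis. The mouth is 50 mm wide with an inward rim 6 mm thick (its top 60 mm above the origin); under the rim the inside is 57 mm wide, down to the filling 16 mm below the rim's top.
- pot2: As pot1. With a cap fitted, the cap's ears reach 83 mm above the pot's underside: carry a capped pot by its body, gripped from above about 42 mm over its underside, where the gripper's palm stays clear of the ears and the fingertips clear of the rack's walls. (Carried by its ears, the cap would come off.)
- pot3: As pot1.
- cap1: Sprung pinch cap for any pot, 42 g, lying ears up on the table; three alike. White disc, 58 mm diameter, 3 mm thick. Origin: centre of the disc's UNDERSIDE: 11 mm up when it lies on the table; fitted, it lies on the rim, 60 mm above the pot's origin, on its axis, at any turn about it. z up; the two ears lie on the x axis at either side. A fixed spine below the disc (14 mm in x, 40 in y, 11 deep) enters the mouth.
- cap2: As cap1. Ears: two upright grey tabs on the disc, 3 to 23 mm above the origin, 16 mm wide (y), 5 mm thick; outer faces 40 mm apart when free, 27 mm when fully pinched together. Grip them from above with the jaws closing along the cap's x axis, fingertips a few mm above the disc; a 20 to 30 N grip pinches them fully.
- cap3: As cap1. Below the disc each ear carries a hooked foot, down to 11 mm under the origin. Free, the feet reach 28 mm from the axis and catch square on the rim; pinched, they reach 22 mm and pass the mouth with 2.5 mm to spare all round. Let go on the rim, they spring out under it and lock; pinching frees the cap again.
- cap1_a (a joint): Ear on the +x side of cap1: 0 = sprung fully out (free), 0.0065 m = pinched fully in. Spring 1.8 N at 0, 5.7 N when fully in.
- cap1_b (a joint): Ear on the -x side of cap1: 0 = sprung fully out (free), 0.0065 m = pinched fully in. Spring 1.8 N at 0, 5.7 N when fully in.
- cap2_a (a joint): Ear on the +x side of cap2: 0 = sprung fully out (free), 0.0065 m = pinched fully in. Spring 1.8 N at 0, 5.7 N when fully in.
- cap2_b (a joint): Ear on the -x side of cap2: 0 = sprung fully out (free), 0.0065 m = pinched fully in. Spring 1.8 N at 0, 5.7 N when fully in.
- cap3_a (a joint): Ear on the +x side of cap3: 0 = sprung fully out (free), 0.0065 m = pinched fully in. Spring 1.8 N at 0, 5.7 N when fully in.
- cap3_b (a joint): Ear on the -x side of cap3: 0 = sprung fully out (free), 0.0065 m = pinched fully in. Spring 1.8 N at 0, 5.7 N when fully in.
- rack: Wooden rack fixed to the table: a channel along its y axis (roughly the robot's y), 66 mm wide inside, floor 9 mm above the table, side walls 18 mm high over the table, 8 mm thick. Origin: on the table, on the channel's centre line. A 34 mm high end wall closes the -y end, inner face at y = -150 mm, so the pots' axes come to y = -120, -60 and (if three) 0 mm. The +y end is where the stop is drawn back to.
- stop (a joint): Aluminium sliding stop in the channel (62 mm wide, 56 mm long, 43 mm high over the table, knob axis 40 mm behind its face): metres slid towards the end wall (rack -y), 0 to 0.15; starts clamped at 0.12 to 0.145; 0 is the open end. At value q its face is at rack y = 85 mm - q. It slides stiffly (about 4 N), stays where it is left, can be drawn by its knob and pushes pots along. Loosen the clamp before sliding it.
- stop_face (a point): Centre of the stop's face towards the pots (the face looks to rack -y); axes as the rack's; moves with the stop.
- knob (a joint): Clamp knob on top of the stop: radians turned clockwise seen from above; 0 fully loose, 1.4 fully tight (end stops at both). Starts tight, at 1.3 to 1.4. It may be slackened to any value below 0.7 to slide the stop. Takes about 0.15 N m; stays where it is left. At 0 its bar lies across the channel (rack x), at 1.4 nearly along it.
- knob_grip (a point): On the knob's axis (vertical), 64 mm above the table: the grip is an upright bar, 44 mm long along this point's x axis, 13 mm thick along its y axis, reaching from 51 mm to 75 mm above the table; the point turns with the knob and moves with the stop.
- plaque: Bystander, not part of the job: heart-shaped painted wooden plaque, 120 mm, 11 mm thick. Origin: centre of its underside.
- palette: Bystander, not part of the job: dark red plastic palette, 110 x 130 x 18 mm. Origin: centre of its underside.
- scissors: Bystander, not part of the job: scissors lying flat, 150 mm long, 10 mm high. Origin: centre of its underside.
- eraser: Bystander, not part of the job: eraser, 42 x 20 x 12 mm. Origin: centre of its underside.
- marker: Bystander, not part of the job: felt marker lying on its side, 130 mm long, 15 mm thick. Origin: centre of its underside.
- tape: Bystander, not part of the job: roll of tape lying flat, 70 mm diameter, 18 mm high. Origin: centre of its underside.
- glue: Bystander, not part of the job: standing glue bottle, 44 mm diameter, 120 mm high. Origin: centre of its underside.
Mind the look-alikes: they are no part of the job. Leave any purple or yellow look-alike of the cap2 alone.

How it is judged:
By the outcome, as a careful person would: the job done as asked, in the order asked, and still so for the second after the job is handed in, with the robot touching nothing.
Of pot1, pot2, pot3 only 2 to 3 are there at a start; the rules pass over those that are not, and their reading is None.
At some moment in a run one of pot1, pot2, pot3, cap1, cap2, cap3 may be knocked a few centimetres aside while the robot is not near it.
It also fails if it takes over 210 s, if anything falls off the work surface, if the arm or the gripper's body presses on something with over 40 N, if the wrist force passes 120 N, or if a joint passes its speed limit or range.

## Working session

There is one attempt and no reset: what is moved stays moved. The work goes in short steps, each a Python script; the robot and the scene stay as the last script left them, time stands still between calls to the robot, and variables do not carry over. Pictures are saved under pics/ and viewed, at most 14 in all, crops included, and the job is handed in when it is done.

```bash
ls; mkdir -p pics; python3 - <<'E'
from station import env,set_gripper,viewer,workorder
import cv2,numpy as np
for n in("scene","top"):
    cv2.imwrite(f"pics/{n}0.png",viewer.camera(n)); p=viewer.camera_params(n); print(n,p)
p=viewer.camera_params("wrist");print(p)
s=env.read_state();print(s)
E
```

```text
pics
scene {'fx': 358.98383639269815, 'fy': 358.98383639269815, 'cx': 258.6928445448902, 'cy': 190.87634925385538, 'pose': array([[-7.52463481e-02, -7.07921175e-01,  7.02271740e-01,
         1.33814812e+03],
       [ 9.97137036e-01, -5.86903969e-02,  4.76777632e-02,
         7.90342381e+01],
       [ 7.46450896e-03,  7.03848739e-01,  7.10310660e-01,
         8.75838800e+02],
       [ 0.00000000e+00,  0.00000000e+00,  0.00000000e+00,
         1.00000000e+00]])}
top {'fx': 442.0560319718114, 'fy': 442.0560319718114, 'cx': 255.3543185984444, 'cy': 192.3486146292941, 'pose': array([[ 2.12341574e-02,  9.98291725e-01, -5.44310783e-02,
         4.66220329e+02],
       [-9.99771442e-01,  2.13379100e-02,  1.32561936e-03,
         5.10227746e+00],
       [ 2.48480029e-03,  5.43904893e-02,  9.98516650e-01,
         1.21399403e+03],
       [ 0.00000000e+00,  0.00000000e+00,  0.00000000e+00,
         1.00000000e+00]])}
{'fx': 274.2099750886008, 'fy': 274.2099750886008, 'cx': 255.48298965741418, 'cy': 192.5133295632665, 'tool_from_camera': array([[ 1.38959136e-04,  9.57852205e-01,  2.87261437e-01,
[... 276 characters left out ...]
+00]])}
{'time_s': 0.1, 'qpos': array([-1.17099697e+00,  4.23771999e-01,  1.63056741e+00,  3.62334849e-06,
        1.08862106e+00, -1.89900701e-02]), 'dq': array([ 0.00154597, -0.00205096, -0.0010135 ,  0.00040782,  0.00090598,
        0.00280072]), 'tau': array([-1.51903059e-03, -5.45617425e+01, -2.74324948e+01,  6.44802069e-02,
        1.89249107e-02, -3.92297284e-05]), 'tool_pos': array([ 254.04252328, -570.62854755,  301.99277122]), 'orientation': array([ 9.78156859e-01,  2.07867003e-01, -1.27858299e-04, -6.71851852e-04]), 'force': array([-0.02224261, -0.41063602, -0.14357802]), 'wrist_torque': array([-0.03383952,  0.02343469, -0.03950141]), 'grip_force': 0.0, 'width': 87.69196058377257}
```

View pics/top0.png

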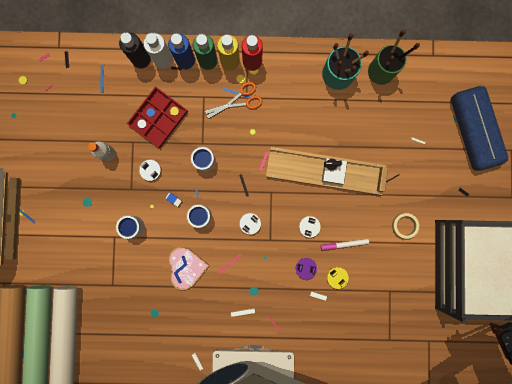

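View pics/scene0.png

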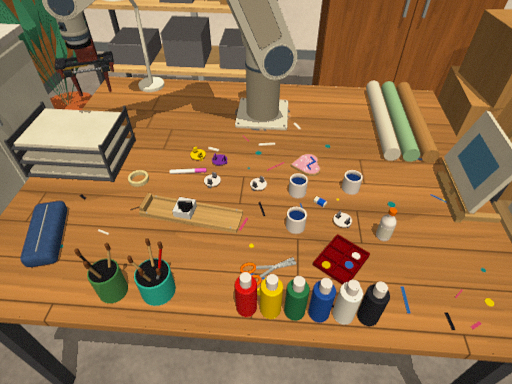

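```bash
cat > h.py <<'E'
from station import env,set_gripper,viewer,workorder
import cv2,numpy as np
from scipy.spatial.transform import Rotation as R
def Q(phi): return [np.cos(phi/2),np.sin(phi/2),0,0]     # tool down, tool x along world angle phi, tool y along phi-90deg
def ang(a,ref=np.pi/2,per=2*np.pi): return ref+(a-ref+per/2)%per-per/2
def snap(name):
    """picture, params with 'pose' for any camera"""
    s=env.read_state(); p=dict(viewer.camera_params(name)); im=viewer.camera(name)
    if name=="wrist":
        T=np.eye(4);T[:3,:3]=R.from_quat(s["orientation"]).as_matrix();T[:3,3]=s["tool_pos"];p["pose"]=T@p["tool_from_camera"]
    return im,p
def ray(p,uv,z):
    uv=np.atleast_2d(np.asarray(uv,float)); T=p["pose"]
    d=np.c_[(uv[:,0]-p["cx"])/p["fx"],-(uv[:,1]-p["cy"])/p["fy"],-np.ones(len(uv))]@T[:3,:3].T
    return T[:3,3]+d*((z-T[2,3])/d[:,2])[:,None]
def pix(p,X):
    c=np.linalg.inv(p["pose"])@np.r_[X,1]
    return np.array([p["cx"]+p["fx"]*c[0]/-c[2],p["cy"]-p["fy"]*c[1]/-c[2]])
def blobs(mask,amin,amax):
    n,l,st,c=cv2.connectedComponentsWithStats(mask.astype(np.uint8))
    return [(c[i],st[i,4],l==i) for i in range(1,n) if amin<=st[i,4]<=amax]
def see(xy,phi,z=200,cam_off=80):
    """put the wrist camera right above xy and take a picture"""
    env.reach([xy[0]-cam_off*np.cos(phi),xy[1]-cam_off*np.sin(phi),z],Q(phi)); env.hold(.15)
    return snap("wrist")
E
python3 - <<'E'
from h import *
im,p=snap("top"); hsv=cv2.cvtColor(im,cv2.COLOR_BGR2HSV)
for nm,uv,z in [("potA",(203,158),60),("potB",(199,216),60),("potC",(128,227),60),("capA",(150,170),14),("capB",(250,223),14),("capC",(310,227),14),("knob",(334,168),64),("rackL1",(270,149),18),("rackL2",(266,177),18),("rackR1",(386,165),18),("rackR2",(382,193),18),("glue",(93,147),120)]:
    print(nm,ray(p,uv,z)[0].round())
k=ray(p,(334,170),64)[0]
i1,_=see(k[:2],np.pi/2,220)
c=ray(p,(310,227),14)[0]; i2,_=see(c[:2],np.pi/2,200)
print(env.read_state()["time_s"])
cv2.imwrite("pics/w1.png",np.vstack([i1[:300],i2[:300]]))
cv2.imwrite("pics/w1raw.png",i1);cv2.imwrite("pics/w2raw.png",i2)
E
```

```text
potA [616. 143.  60.]
potB [464. 149.  60.]
potC [432. 333.  60.]
capA [586. 292.  14.]
capB [448.  16.  14.]
capC [ 441. -146.   14.]
knob [ 597. -201.   64.]
rackL1 [651. -34.  18.]
rackL2 [574. -24.  18.]
rackR1 [ 614. -350.   18.]
rackR2 [ 537. -340.   18.]
glue [630. 410. 120.]
2.9
```

View pics/w1.png

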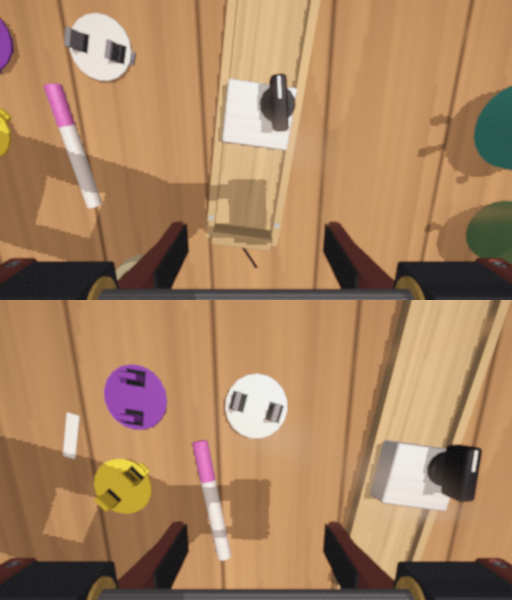

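```bash
python3 - <<'E'
from h import *
th=-.116
im,p=see((597,-201),np.pi/2+th,240)
hsv=cv2.cvtColor(im,cv2.COLOR_BGR2HSV)
cv2.imwrite("pics/k2.png",im)
print(p["pose"][:3,3])
# rack mask: lighter wood
px=pix(p,[597,-201,64]);print(px)
roi=np.zeros(im.shape[:2],bool);roi[:230,180:350]=1
w=(hsv[...,1]<40)&(hsv[...,2]>170)&roi
for c,a,m in blobs(w,800,9000):
    cnt=cv2.findContours(m.astype(np.uint8),0,2)[0][0]; h=cv2.convexHull(cnt)
    W=ray(p,h[:,0],43)[:,:2].astype(np.float32); r=cv2.minAreaRect(W); print("stop",r,cv2.boxPoints(r).round(1).tolist())
b=(im.max(2)<75)&roi
for c,a,m in blobs(b,150,9000):
    ys,xs=np.nonzero(m); print("black",c,a,xs.min(),xs.max(),ys.min(),ys.max())
for row in (40,60,150,170): print(row,[tuple(im[row,x]) for x in range(215,340,6)])
big=cv2.resize(im[:240,160:370],None,fx=2.8,fy=2.5);cv2.imwrite("pics/k2b.png",big)
E
```

```text
[ 596.34173727 -201.16118801  320.81666172]
[257.21346229 110.46018209]
stop ((595.0667724609375, -206.97535705566406), (54.787132263183594, 60.35636901855469), 81.54476928710938) [[561.2000122070312, -229.60000610351562], [620.9000244140625, -238.5], [628.9000244140625, -184.3000030517578], [569.2000122070312, -175.39999389648438]]
black [264.52777778 101.02160494] 324 257 272 79 115
40 [(np.uint8(83), np.uint8(122), np.uint8(163)), (np.uint8(137), np.uint8(185), np.uint8(220)), (np.uint8(135), np.uint8(183), np.uint8(217)), (np.uint8(130), np.uint8(178), np.uint8(211)), (np.uint8(134), np.uint8(182), np.uint8(217)), (np.uint8(128), np.uint8(176), np.uint8(210)), (np.uint8(139), np.uint8(186), np.uint8(222)), (np.uint8(138), np.uint8(187), np.uint8(222)), (np.uint8(135), np.uint8(184), np.uint8(218)), (np.uint8(136), np.uint8(184), np.uint8(219)), (np.uint8(127), np.uint8(175), np.uint8(208)), (np.uint8(131), np.uint8(178), np.uint8(213)), (np.uint8(104), np.uint8(145), np.uint8(177)), (np.uint8(140), np.uint8(188), np.uint8(223)), (np.uint8(118), np.uint8(168), np.uint8(211)), (np.
[... 2536 characters left out ...]
p.uint8(135), np.uint8(182), np.uint8(216)), (np.uint8(128), np.uint8(174), np.uint8(208)), (np.uint8(144), np.uint8(192), np.uint8(226)), (np.uint8(137), np.uint8(185), np.uint8(219)), (np.uint8(135), np.uint8(183), np.uint8(217)), (np.uint8(109), np.uint8(149), np.uint8(182)), (np.uint8(135), np.uint8(183), np.uint8(218)), (np.uint8(106), np.uint8(150), np.uint8(198)), (np.uint8(106), np.uint8(153), np.uint8(202)), (np.uint8(103), np.uint8(150), np.uint8(199)), (np.uint8(107), np.uint8(155), np.uint8(202)), (np.uint8(103), np.uint8(150), np.uint8(198)), (np.uint8(78), np.uint8(114), np.uint8(156)), (np.uint8(96), np.uint8(141), np.uint8(189)), (np.uint8(101), np.uint8(146), np.uint8(195))]
```

View pics/k2b.png

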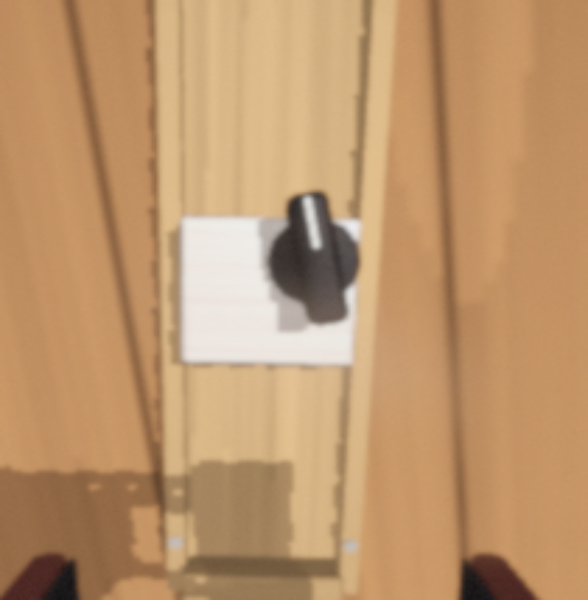

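```bash
python3 - <<'E'
from h import *
im,p=snap("wrist")
L=ray(p,[(214.6,0),(219.6,228)],18);Rr=ray(p,[(301.8,0),(286.8,240)],18)
for a in(L,Rr):
    d=a[0]-a[1];print(a.round(1).tolist(),-np.arctan2(d[0],d[1]))
print("endwall inner",ray(p,(160+258/2.8,231),34))
b=ray(p,[(270,77),(277,129)],75);print("bar",b.round(1),np.linalg.norm(b[0]-b[1]),b.mean(0),np.arctan2(*(b[0]-b[1])[[1,0]]))
print("stop",ray(p,[(225,87),(287,87),(225.5,145.5),(286,145.5)],43).round(1).tolist())
E
```

```text
[[568.6, -96.2, 18.0], [537.3, -330.2, 18.0]] -0.13310733192926272
[[651.2, -105.9, 18.0], [616.1, -355.2, 18.0]] -0.13998717500323013
endwall inner [[ 576.73754634 -331.33722848   34.        ]]
bar [[ 610.9 -175.9   75. ]
 [ 612.8 -218.6   75. ]] 42.75724924218245 [ 611.86219025 -197.28253841   75.        ] 1.6138914021175899
stop [[569.5, -176.4, 43.0], [627.9, -183.3, 43.0], [561.9, -231.1, 43.0], [622.4, -238.1, 43.0]]
```

```bash
cat >> h.py <<'E'
TH=-.1365; O=np.array([598.4,-182.9]); EX=np.array([np.cos(TH),np.sin(TH)]); EY=np.array([-np.sin(TH),np.cos(TH)])
def rk(x,y): return O+x*EX+y*EY
def inrk(P): d=np.asarray(P)[:2]-O; return np.array([d@EX,d@EY])
def turn(d): q=np.array(env.read_state()["qpos"]); q[5]-=d; env.move_joints(q)   # +d = counter-clockwise from above
def say(*a):
    s=env.read_state(); print(*a,"t%.1f"%s["time_s"],"p",s["tool_pos"].round(1),"F",s["force"].round(1),"w%.1f"%s["width"],"g%.1f"%s["grip_force"])
E
python3 - <<'E'
from h import *
k=np.array([611.9,-197.3]); ph=1.614
env.reach([*k,185],Q(ph)); set_gripper(45)
print(env.move_l([*k,127],rate=100,f_stop=15)); say("down")
set_gripper(0); say("grip")
turn(1.3); say("turned")
p=env.read_state()["tool_pos"]
d=(137+8)*EY
print(env.move_l([p[0]+d[0],p[1]+d[1],p[2]],rate=60,f_stop=22)); say("drawn"); print("rack",inrk(env.read_state()["tool_pos"]), "phi", R.from_quat(env.read_state()["orientation"]).as_matrix()[:2,0])
im,p=snap("top");cv2.imwrite("pics/t1.png",im)
set_gripper(40); say("rel")
q=env.read_state()["tool_pos"]; env.move_l([q[0],q[1],200],rate=150)
im,p=see(q[:2],np.pi/2+TH,250); cv2.imwrite("pics/k3.png",im)
E
```

```text
False
down t5.9 p [ 612.1 -197.4  127. ] F [ 0.5 -0.2  0.2] w45.0 g0.0
grip t6.3 p [ 611.  -197.4  127.6] F [-4.3  0.5  5.4] w30.0 g30.0
turned t7.5 p [ 610.9 -197.4  127.7] F [-1.1 -0.5 -0.3] w30.3 g30.0
True
drawn t9.6 p [629.9 -60.5 127.6] F [-0.4 -3.1  3.8] w29.8 g30.0
rack [ 14.52450144 125.51696203] phi [-0.97483097  0.22294083]
rel t10.0 p [629.  -60.4 126.7] F [-0.  -0.5 -0.3] w40.1 g0.0
```

View pics/k3.png

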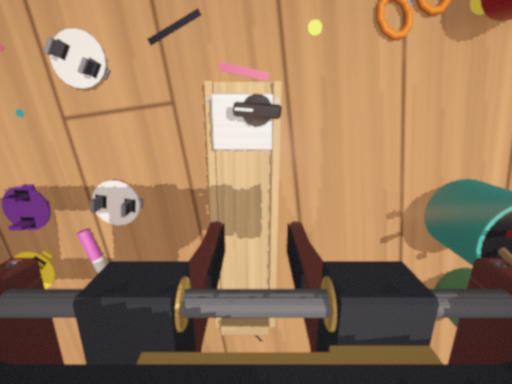

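```bash
cat >> h.py <<'E'
def fill(m):
    c=cv2.findContours(m.astype(np.uint8),cv2.RETR_EXTERNAL,cv2.CHAIN_APPROX_NONE)[0]; return max(c,key=cv2.contourArea)
def near(p,guess,z,shape,r=60):
    yy,xx=np.indices(shape[:2]); u=pix(p,[*guess,z]); v=pix(p,[guess[0]+r,guess[1],z]); return np.hypot(xx-u[0],yy-u[1])<np.hypot(*(v-u))
def white(im):
    h=cv2.cvtColor(im,cv2.COLOR_BGR2HSV); return (h[...,1]<60)&(h[...,2]>140)
def find_cap(im,p,g,dz=0,r=55):
    """centre, direction of the ears (mod pi), disc diameter, distance of ears; dz = height of origin above 11"""
    m=white(im)&near(p,g,14+dz,im.shape,r)
    c=max(blobs(m,200,1e5),key=lambda b:b[1]); h=cv2.convexHull(fill(c[2]))
    e=cv2.fitEllipse(cv2.convexHull(h)); ctr=ray(p,e[0],14+dz)[0]
    inside=np.zeros(im.shape[:2],np.uint8); cv2.drawContours(inside,[h],-1,1,-1)
    dark=(im.max(2)<130)&(inside>0)
    b=sorted(blobs(dark,20,5000),key=lambda b:-b[1])[:2]
    E=[ray(p,x[0],24+dz)[0][:2] for x in b]; d=E[0]-E[1]
    k=ray(p,[np.array(e[0])-[e[1][1]/2,0],np.array(e[0])+[e[1][1]/2,0]],14+dz)
    return ctr[:2],np.arctan2(d[1],d[0])%np.pi,np.linalg.norm(k[0]-k[1]),np.linalg.norm(d),(E[0]+E[1])/2
def find_pot(im,p,g):
    """mouth centre at z=60 from the hole inside the white rim, and its width"""
    m=(~white(im))&near(p,g,60,im.shape,38)
    u=pix(p,[*g,60]); bs=[b for b in blobs(m,150,1e5) if np.hypot(*(b[0]-u))<40]
    hsv=cv2.cvtColor(im,cv2.COLOR_BGR2HSV); bs=[b for b in bs if ((hsv[...,0]>95)&(hsv[...,0]<135)&b[2]).sum()>.3*b[1]]
    c=max(bs,key=lambda b:b[1]); e=cv2.fitEllipse(cv2.convexHull(fill(c[2])))
    k=ray(p,[np.array(e[0])-[np.mean(e[1])/2,0],np.array(e[0])+[np.mean(e[1])/2,0]],60)
    return ray(p,e[0],60)[0][:2],np.linalg.norm(k[0]-k[1])
E
python3 - <<'E'
from h import *
im,p=see((448,16),np.pi/2,200); cv2.imwrite("pics/cB.png",im); print(find_cap(im,p,(448,16)))
i2,p=see((464,149),np.pi/2,200); cv2.imwrite("pics/pB.png",i2); 
try: print(find_pot(i2,p,(464,149)))
except Exception as e: print(e)
cv2.imwrite("pics/both.png",np.vstack([im[:300],i2[:300]])); say()
E
```

```text
(array([449.36194138,  17.54658039]), np.float64(2.4790848845608364), np.float64(60.63921489324003), np.float64(26.465424777036795), array([449.57380481,  16.92039405]))
(array([467.25089693, 152.70644726]), np.float64(48.21421562613053))
t13.9 p [464.1  67.9 200. ] F [ 1.  -0.3 -0.1] w39.9 g0.0
```

View pics/both.png

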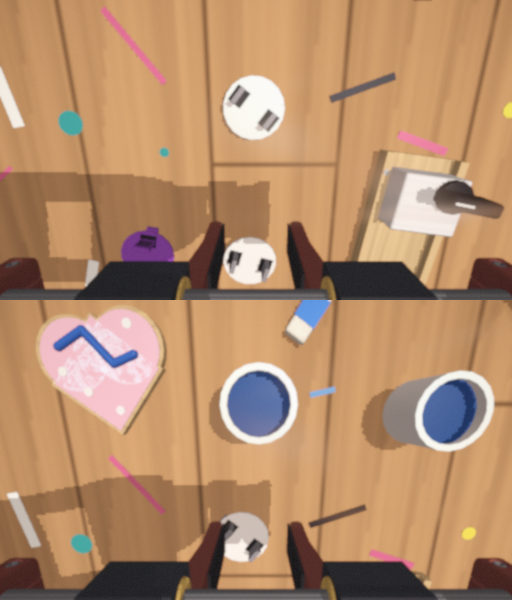

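```bash
cat >> h.py <<'E'
def grab_cap(g,al=None,phi=np.pi/2):
    """look, grip, lift; returns the tool yaw"""
    im,p=see(g,phi,190); c,a,D,e,m=find_cap(im,p,g); print("cap",c.round(1),"ears",a.round(3),D.round(1),e.round(1),m.round(1))
    assert 54<D<66 and 20<e<36 and np.hypot(*(c-m))<5
    c=(c+m)/2; ph=ang(a+np.pi/2,np.pi/2+env.read_state()["qpos"][0]*.5,np.pi)
    set_gripper(58)
    env.reach([*c,140],Q(ph)); print(env.move_l([*c,98],rate=100,f_stop=12)); set_gripper(0); say("pinched",ph)
    env.move_l([*c,200],rate=200); say("lifted"); return ph
def fit_cap(g,ph):
    im,p=see(g,ph,205); c,D=find_pot(im,p,g); print("pot",c.round(1),D.round(1)); assert 44<D<54
    env.reach([*c,175],Q(ph)); hit=env.move_l([*c,146.5],rate=40,f_stop=12); say("seated",hit)
    return c,hit
def release():
    set_gripper(60); env.hold(.2); q=env.read_state()["tool_pos"]; env.move_l([q[0],q[1],210],rate=200)
E
python3 - <<'E'
from h import *
ph=grab_cap((449,17))
if env.read_state()["width"]>24:
    c,h=fit_cap((467,152.5),ph)
    z=env.read_state()["tool_pos"][2]
    if z<149.5:
        release(); im,p=see(c,ph,200); cv2.imwrite("pics/f1.png",im); print(find_cap(im,p,c,49))
E
```

```text
cap [449.4  17.6] ears 2.485 60.5 26.4 [449.6  17. ]
False
pinched 0.9144971567056732 t17.2 p [449.9  17.3  98.6] F [-1.6 -1.1  8.6] w26.3 g30.0
lifted t17.8 p [449.1  17.3 199.5] F [ 0.7  0.1 -0.6] w25.9 g30.0
pot [467.9 152.6] 48.1
seated True t19.5 p [467.6 152.4 147.6] F [-1.3 -0.8  9.1] w26.3 g30.0
(array([467.84709747, 152.63350608]), np.float64(2.460446182542567), np.float64(61.948630651592154), np.float64(26.314902849017237), array([467.57073431, 151.86324732]))
```

```bash
python3 - <<'E'
from h import *
im,p=snap("top")
for g,t in [((441,-146),(616,143)),((586,292),(432,333))]:
    ph=grab_cap(g)
    if env.read_state()["width"]>24:
        c,h=fit_cap(t,ph)
        z=env.read_state()["tool_pos"][2]
        if z>149.5: print("stuck"); break
        release(); im,p=see(c,ph,200); cv2.imwrite("pics/f%d.png"%c[0],im); print(find_cap(im,p,c,49)); say()
    else: break
E
```

```text
cap [ 444.4 -144.1] ears 2.864 60.6 26.4 [ 444.5 -144.8]
False
pinched 1.2928405784323331 t24.9 p [ 444.8 -144.6   98.6] F [-0.4  0.2  7.8] w26.0 g30.0
lifted t25.6 p [ 444.1 -144.3  199.5] F [ 0.6  0.4 -0.5] w26.3 g30.0
pot [619.4 146.7] 48.4
seated True t27.9 p [619.1 146.3 147.7] F [-1.6 -0.7  8. ] w26.0 g30.0
(array([619.48746297, 146.9325924 ]), np.float64(2.8595219768342193), np.float64(61.85347327525813), np.float64(26.329605086609252), array([619.62160252, 145.98853431]))
t29.9 p [597.7  70.6 199.6] F [-0.8 -0.  -0.5] w60.1 g0.0
cap [589.4 294. ] ears 0.795 61.0 26.5 [589.  293.6]
False
pinched 2.3661128706755346 t32.8 p [589.5 294.   98.7] F [-0.2 -0.2  6.5] w25.8 g30.0
lifted t33.5 p [588.6 293.5 199.1] F [-0.  -0.  -1.2] w25.9 g30.0
pot [434.1 335.7] 48.0
seated True t35.3 p [434.1 335.3 147.6] F [-1.5 -1.7  8.3] w26.0 g30.0
(array([433.67897163, 335.93401818]), np.float64(0.8327876662633608), np.float64(61.561673549804325), np.float64(26.246652591203976), array([434.86634257, 335.77009312]))
t37.3 p [490.3 280.2 199.5] F [-0.3 -0.  -0.4] w60.4 g0.0
```

```bash
cat >> h.py <<'E'
PH=np.pi/2+TH
def carry(g,y):
    im,p=see(g,PH,215); c,a,D,e,m=find_cap(im,p,g,49); print("pot",c.round(1),m.round(1),D.round(1)); assert 56<D<67 and np.hypot(*(c-m))<5
    set_gripper(84); env.reach([*c,165],Q(PH)); print(env.move_l([*c,103],rate=110,f_stop=12)); set_gripper(0); say("grip")
    q=env.read_state()["tool_pos"]; env.move_l([q[0],q[1],180],rate=150); t=rk(0,y)
    env.reach([*t,180],Q(PH)); env.move_l([*t,135],rate=120); h=env.move_l([*t,111],rate=40,f_stop=8); say("down",h)
    set_gripper(80); env.hold(.1); env.move_l([*t,190],rate=150)
E
python3 - <<'E'
from h import *
carry((468,152.5),-116)
im,p=see(rk(0,-116),PH,230); cv2.imwrite("pics/r1.png",im); c=find_cap(im,p,rk(0,-116),58); print(inrk(c[0]),inrk(c[4]))
E
```

```text
pot [443.8 149.1] [443.7 148.4] 61.6
False
grip t40.6 p [443.7 149.2 103.4] F [-2.5  0.1  5.9] w59.5 g30.0
down True t44.1 p [ 582.4 -297.8  111.9] F [-0.5  0.1  3.5] w59.7 g30.0
[   0.39843666 -116.18651718] [   0.37295466 -116.92683411]
```

View pics/r1.png

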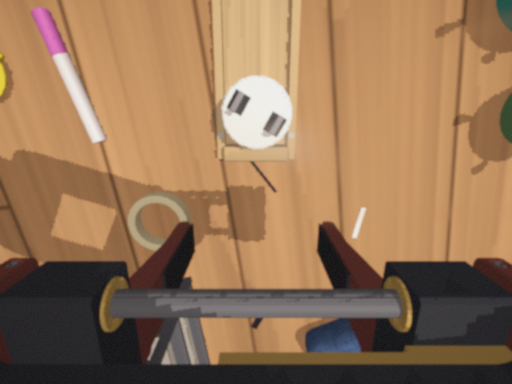

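```bash
python3 - <<'E'
from h import *
carry((619.5,146.7),-52); carry((434,335.7),12)
im,p=see(rk(0,20),PH,290); cv2.imwrite("pics/r2.png",im); say()
E
```

```text
pot [619.2 146.8] [619.5 145.9] 62.1
False
grip t49.9 p [619.2 146.9 103.5] F [-2.4  0.5  5.1] w59.6 g30.0
down True t53.0 p [ 591.1 -234.4  112.2] F [-0.9  0.5  4.6] w59.3 g30.0
pot [434.7 336.1] [435.1 335.8] 62.1
False
grip t58.4 p [434.8 336.3 103.4] F [-1.8  0.4  5.8] w59.7 g30.0
down True t62.1 p [ 599.8 -170.9  112.1] F [-0.5 -0.1  4.7] w59.8 g30.0
t64.2 p [ 589.6 -241.1  287.8] F [ 1.  -0.4  0.1] w79.8 g0.0
```

View pics/r2.png

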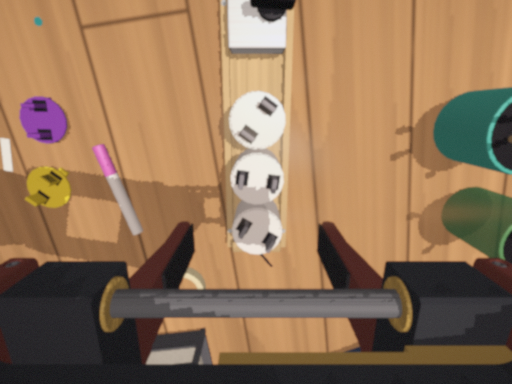

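```bash
python3 - <<'E'
from h import *
k=rk(14.8,125.3); ph=2.917
env.reach([*k,200],Q(ph)); set_gripper(40)
print(env.move_l([*k,134],rate=100,f_stop=15)); set_gripper(0); say("grip")
p=env.read_state()["tool_pos"]; d=-64*EY
print(env.move_l([p[0]+d[0],p[1]+d[1],p[2]],rate=40,f_stop=20)); say("pushed"); print("rack",inrk(env.read_state()["tool_pos"]))
turn(-1.25); 
for i in range(8):
    s=env.read_state(); print("tz",s["wrist_torque"].round(2),s["qpos"][5].round(3), s["width"].round(1)); 
    if abs(s["wrist_torque"][2])>1: break
    turn(-.04); env.hold(.1)
say()
E
```

```text
False
grip t67.4 p [630.3 -61.1 134.4] F [-0.9 -3.   3.7] w12.7 g29.9
True
pushed t68.7 p [ 622.7 -116.3  134.5] F [0.3 3.8 4.4] w12.9 g30.0
rack [14.98763683 69.2417045 ]Traceback (most recent call last):
  File "<stdin>", line 9, in <module>
AttributeError: 'float' object has no attribute 'round'
```

```bash
python3 - <<'E'
from h import *
for i in range(9):
    s=env.read_state(); print("tz",s["wrist_torque"].round(2),round(float(s["qpos"][5]),3), round(s["width"],1), s["force"].round(1), inrk(s["tool_pos"]).round(1))
    if abs(s["wrist_torque"][2])>1: break
    turn(-.04); env.hold(.1)
say()
E
```

```text
tz [0.13 0.21 0.01] -0.302 12.7 [-2.2  1.6  5.8] [14.6 68.8]
tz [ 0.54 -0.05 -0.14] -0.263 13.0 [-0.2  3.7  5.8] [14.6 68.7]
tz [ 0.55 -0.01  0.32] -0.224 12.5 [-0.2  4.9  4.3] [14.6 68.7]
tz [ 0.61 -0.04  0.69] -0.186 13.3 [0.4 2.6 5.2] [14.6 68.6]
tz [ 0.33 -0.07  0.62] -0.147 13.9 [-0.3  1.5  4.8] [14.6 68.5]
tz [ 0.44 -0.1   0.96] -0.108 14.2 [-0.1  2.4  4.1] [14.6 68.5]
tz [ 0.02 -0.04  0.9 ] -0.07 14.9 [-0.1  0.9  4.1] [14.6 68.3]
tz [-0.28  0.05  0.89] -0.031 15.2 [-0.9 -1.2  3.3] [14.7 68. ]
tz [-0.16  0.02  1.1 ] 0.008 16.1 [ 0.2 -0.7  3.4] [14.7 68. ]
t72.7 p [ 622.2 -117.6  134.4] F [ 0.2 -0.7  3.4] w16.1 g37.4
```

```bash
python3 - <<'E'
from h import *
set_gripper(40); q=env.read_state()["tool_pos"]; env.move_l([q[0],q[1],200],rate=150)
im,p=see(rk(5,20),PH,270); say()
t,_=snap("top"); 
cv2.imwrite("pics/e1.png",np.vstack([cv2.resize(im[:260,130:390],(520,520))])); cv2.imwrite("pics/e2.png",im)
E
```

```text
t74.7 p [ 595.1 -241.3  268.6] F [ 0.1  0.7 -0.8] w40.3 g0.0
```

View pics/e1.png

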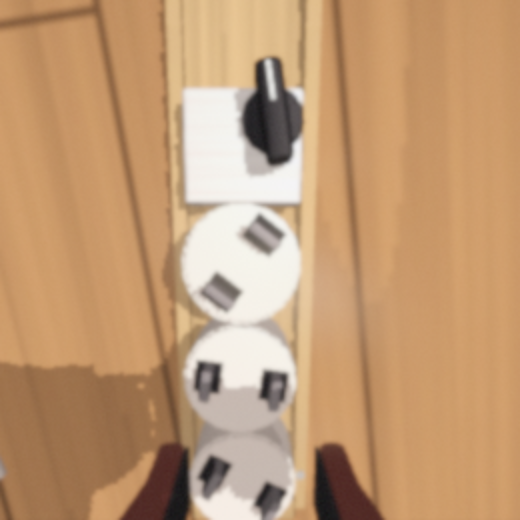

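```bash
python3 - <<'E'
from h import *
for y in(-60,): 
    im,p=see(rk(0,y),PH,290); cv2.imwrite("pics/e3.png",im)
    for yy in(-120,-60,0):
        c=find_cap(im,p,rk(0,yy),58,31); print(inrk(c[0]).round(1),inrk(c[4]).round(1),c[2].round(1),c[3].round(1))
    b=(im.max(2)<75)&near(p,rk(15,70),75,im.shape,30)
    c=max(blobs(b,50,5000),key=lambda b:b[1]); r=cv2.fitEllipse(fill(c[2])); print(r)
E
```

```text
[  -0.2 -118.3] [  -1.5 -116.9] 61.3 32.4
[ -1.  -59.8] [ -1.2 -59.4] 62.3 26.6
[-0.3  0.1] [-1.1 -2.1] 62.4 33.6Traceback (most recent call last):
  File "<stdin>", line 7, in <module>
ValueError: max() iterable argument is empty
```

```bash
python3 -c "
from h import *
print(workorder.sign_off())"
```

```text
the job is handed in; nothing more can be done
None
```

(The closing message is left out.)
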